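# Push a tube carriage past the spring catch of an analyser

### The arm

A 6-joint arm with a two-finger parallel gripper is mounted at the origin on the work surface. World frame = base frame: x ahead of the robot, y to its left, z up, the work surface at z = 0. Lengths are in m, angles in rad, forces in N, time in s.
With the tool pointing down it reaches from about 0.25 to 0.775 m from the base axis. Payload 4 kg.
Tool frame: the origin (TCP) lies at the very end of the fingers, on their centre line; the grasp point (between the pads) lies 19 mm behind it; x points along the fingers, y is the direction in which the jaws open and shut, and the axes are right-handed (so a half turn about x gives the same grasp; the last joint's range is limited). The gripper opens to 94 mm and grips with 3 to 60 N. Pads are 16 mm wide; open, the fingers measure 119 mm over their backs; the gripper's body (75 mm by 177 mm) begins 78 mm behind the grasp point.
Start: joints at [-1.432, 0.087, 1.371, -0, 1.684, -0.103], TCP at [0.132, -0.534, 0.206] pointing down, gripper open.
Joint ranges: [-3.1, 3.1], [-0.76, 2.03], [0.27, 2.55], [-1.08, 4.22], [0.17, 2.65], [-2.57, 2.57]. Speed limits (rad/s): [2.79, 2.79, 3.14, 3.14, 3.14, 3.14].

### API

Orientations are given as [roll, pitch, yaw] about the fixed x, y, z axes, in that order (R = Rz(yaw) Ry(pitch) Rx(roll)).
In Python, from bench import robot gives the robot as it stands.
- The arm moves only by the tool carry_out, never from a script. Its argument "targets" is a list of rows, each a list of 5 numbers: the closure, from 0 (fully open) to 1 (shut), then the shift along the tool's x, y, z in cm, then the turn about the tool's x in degrees. In form: [[fingers, tx, ty, tz, turn], ...]. A call has 1 to 20 rows; each row shifts and turns the commanded pose from where the row before left it, along the tool's axes as they then stand; what a row does not reach is not made up. A row lasts 1/10 s, in which the tool goes at most 50 mm and 8.59 degrees, less where a joint would pass 70% of its speed; a pose out of reach is approached as far as the arm can. A call is refused whole if a number of a shift passes 5 or a number of a turn 8.59, either way. A call with a gripper value outside its range is refused whole. The fingers move at their own pace and stop on an object; the grip force is fixed at half the most. Time passes only in rows, so rows that do not move let the fingers close. It gives the time, the measured TCP pose, the force and the opening at its end, in the units of the state.
- robot.get_obs(): the state, without advancing time (a new reading comes with each control period).
- robot.snapshot(name): name is "scene" or "top" or "wrist"; returns a dict with "image" (480x640x3 uint8, red, green, blue), "camera_matrix" (3x3 intrinsics, pixels), "pose" (4x4, takes a point from camera to world coordinates). Camera axes: x right, y up, looking along -z (the intrinsics and any distortion apply to the point x, -y, -z); pixel columns grow to the right and rows downward; lengths in m; the calibration is good to about 2 mm. A picture is of the moment at which its call begins. There is no depth.
- robot.close_job(): hands the job in, once; it reports no verdict.
The state is a dict: "time": time; "joint_positions": joint angles; "qvel": joint speeds; "joint_torque": joint torques, N m; "tool_pos": TCP position; "ee_rot": TCP orientation; "wrist_force": force on the tool from outside, world axes, zero at the start; "wrist_torque": the same for the moment, N m; "width": finger opening in m.
Only numpy, scipy, OpenCV 4.12 (cv2) and the standard library are available. Lean on these libraries where they do the work, as an engineer would, in place of code of your own. Each camera call takes 0.05 s, during which the arm holds its last target. There are 200 camera calls.

### The job

Load the analyser without gripping or lifting anything: press the yellow spring plate down with the fingertips behind the tube carriage, so that the two red stop pins sink, and keep it pressed down while you push the carriage along the track until it has completely passed the pins and stands fully home against the rubber bumpers. Then move clear, so that the catch springs up again behind the carriage; keep the carriage down on its track throughout and leave the bottle, jar and stopper where they stand.

Things in the scene. Friction and masses are not known exactly. Their poses are not given: they have to be found in the camera images.
- track: Fixed loading track. Origin: its underside on the table, centre line, level with the stop pins. The carriage slides to track -y. Floor 24 mm above the origin; blue side rails: inner faces x +-62, tops 38 mm, y -76 to +189. Steel analyser housing: y -130 to -300, x +-100, up to 145 mm high.
- bumpers (a point): End of travel: centre between the two rubber bumper faces (track y = -76, 36 mm above the track's origin; axes as the track's). The black dock block behind it is 54 mm high.
- carriage: Loose aluminium carriage on the track floor, axes parallel to the track's, 120 mm wide (x), 60 long (y), about 0.75 kg, ten short capped tubes fixed on it (tops 51 mm up). Origin: centre of its underside. Starts at track y +44 to +80; raised pins stop it at +34; wholly past them below -34; home, touching the bumpers, at -46. A tunnel under it (68 wide, 24 high) straddles the yellow plate.
- push_wall (a point): Centre of the rear face of the carriage's blue push wall, where to push: 30 mm behind (+y) the carriage's origin and 46 mm above it. The flat face is 100 mm wide and reaches 34 to 58 mm above the carriage's underside, with the aluminium deck flush below it (24 to 34 mm).
- catch (a joint): Travel of the spring catch, m: 0 up, 0.014 fully down. Yellow plate and two red pins (8 mm thick, track x +-43, y 0) are one piece that goes straight down wherever the plate is pressed. Raised pins stand 12 mm above the floor; they clear the carriage beyond 0.009. It yields from about 3 N, fully down about 7 N; let go, it springs up unless the carriage is over the pins.
- catch_pad (a point): Middle of the yellow press plate's top face (track y = +70); moves with it. Raised it is 40 mm above the track's origin, fully pressed 26 mm. The plate is 56 mm wide (x) and 200 long: track y -30 to +170, on the centre line. Behind the carriage it lies open to the fingers from above.
- bottle: White bottle with blue cap, 48 mm across, 95 mm high, loose on the table beside the track; origin at the centre of its underside. Leave alone.
- jar: Amber jar with white lid, 52 mm across, 65 mm high, loose on the table beside the track; origin at the centre of its underside. Leave alone.
- stopper: Blue stopper, 38 mm across, 32 mm high, loose on the table on the robot's side of the track; origin at the centre of its underside. Leave alone.
Not all that is in view belongs to the job. Leave any turquoise look-alike of the carriage alone.

How it is judged:
On the way, in this order (a step that is already met when the one before it is completed fails the run):
1. the fingers hold the catch down while the carriage is still in front of the pins (value of joint catch above 0.009 m and contact force between the fingers and catch above 0.3 N and y of carriage in the frame of track above 0.03 m), for 0.05 s.
2. the carriage is half-way over the pins, the catch still held down by the fingers (value of joint catch above 0.008 m and contact force between the fingers and catch above 0.3 N and y of carriage in the frame of track between -0.025 and 0.015 m), for 0.02 s.
3. the carriage has passed the pins, the catch still held down by the fingers (value of joint catch above 0.008 m and contact force between the fingers and catch above 0.3 N and y of carriage in the frame of track below -0.033 m), for 0.02 s.
At the end, for the whole second after the job is handed in: The carriage rests flat on the track floor within 5 mm of touching the bumpers, the catch is up again behind it (within 2 mm of its upper end), and the bottle, jar and stopper stand within 15 mm of where they were (y of carriage in the frame of track below -0.041 m and z of carriage in the frame of track below 0.027 m and angle between carriage's own z axis and vertical below 0.05 rad and linear speed of carriage below 0.01 m/s and value of joint catch below 0.002 m and distance of each of bottle, jar, stopper from where it was at the start of the episode below 0.015 m).
It fails at once if the carriage is lifted 10 mm off the track floor or tipped (z of carriage in the frame of track above 0.034 m or angle between carriage's own z axis and vertical above 0.2 rad).
It fails at once if the bottle, jar or stopper is knocked or carried away (distance of any of bottle, jar, stopper from where it was at the start of the episode above 0.03 m or angle between any of bottle, jar, stopper's own z axis and vertical above 0.4 rad).
It also fails if it takes over 40 s, if anything falls off the work surface, if the arm or the gripper's body presses on something with over 40 N, if the wrist force passes 120 N, or if a joint passes its speed limit or range.

## Working session

There is one attempt and no reset: what is moved stays moved. The work goes in short steps, Python scripts to look and compute and a tool call to move; the robot and the scene stay as the last step left them, time stands still between calls to the robot, and variables do not carry over. Pictures are saved under pics/ and viewed, about 8 in all and at most 12, crops included, and the job is handed in when it is done.

Besides the shell and the picture viewer there is one more tool, called by a JSON object that holds its "api" and its "payload". carry_out: Moves the arm, as the interface text tells. Its arguments: {"type":"object","properties":{"targets":{"type":"array","items":{"type":"array","items":{"type":"number"}}}},"required":["targets"]}

```bash
mkdir -p pics; ls; python3 - <<'E'
from bench import robot
import cv2,numpy as np
print(robot.get_obs())
for n in ["scene","top"]:
    s=robot.snapshot(n); cv2.imwrite(f"pics/{n}0.png",s["image"][:,:,::-1]); np.savez(f"pics/{n}0.npz",**s); print(n,s["camera_matrix"].tolist(),s["pose"].round(4).tolist(),[k for k in s])
E
```

```text
pics
{'time': 0.0, 'joint_positions': array([-1.43211078e+00,  8.79328395e-02,  1.37223245e+00, -1.48085145e-05,
        1.68359822e+00, -1.03074431e-01]), 'qvel': array([-5.27041695e-04,  1.34994252e-03, -1.10499908e-03,  9.35402577e-05,
        2.30196526e-04, -2.08840345e-04]), 'joint_torque': array([-1.34935173e-03, -3.40190721e+01, -3.02427042e+01,  7.15748733e-02,
        3.33115587e-02, -1.84950677e-04]), 'tool_pos': array([ 0.13160482, -0.53346093,  0.20432736]), 'ee_rot': array([-1.66709106,  1.56862542,  1.71625991]), 'wrist_force': array([ 0.17217509, -0.62119123, -0.15426112]), 'wrist_torque': array([ 0.03621289, -0.02494712,  0.05178405]), 'width': 0.09457130278171091}
scene [[525.6564540340514, 0.0, 314.3387282182546], [0.0, 525.6564540340514, 236.14072396560695], [0.0, 0.0, 1.0]] [[0.8194, -0.3488, 0.4548, 0.939], [0.5731, 0.5131, -0.639, -0.4693], [-0.0104, 0.7842, 0.6204, 0.513], [0.0, 0.0, 0.0, 1.0]] ['image', 'camera_matrix', 'pose']
top [[438.18622227051134, 0.0, 316.70593698605126], [0.0, 438.18622227051134, 244.0227358823481], [0.0, 0.0, 1.0]] [[-0.0021, 0.9868, -0.162, 0.4751], [-0.9997, 0.0019, 0.0247, 0.0162], [0.0246, 0.162, 0.9865, 0.7822], [0.0, 0.0, 0.0, 1.0]] ['image', 'camera_matrix', 'pose']
```

View pics/scene0.png

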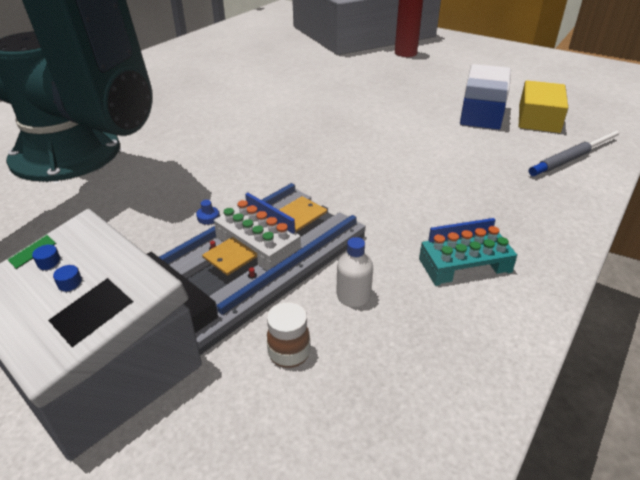

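View pics/top0.png

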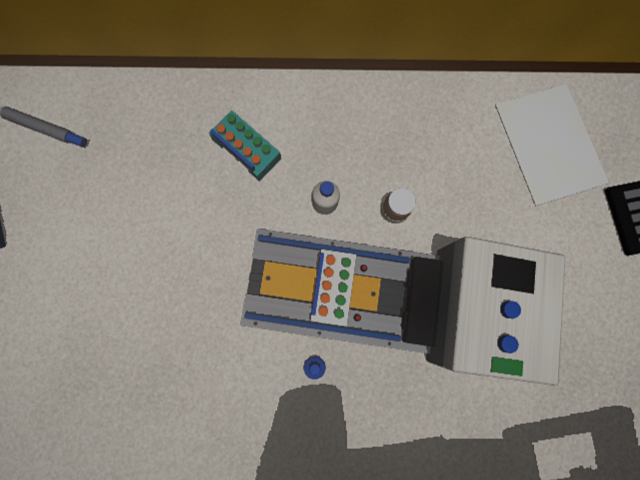

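The top view shows the aluminium carriage with its blue push wall at about (335,287). The yellow plate is open behind it at (288,281), and the red pins are at (363,268) and (357,318). The housing is on the right, the stopper at (314,367), the bottle at (326,196) and the jar at (399,204).

Things that could be mistaken for the carriage, in top-view pixels:
- **Carriage:** white/aluminium, on the track at (335,287). This is my choice.
- **Look-alike:** turquoise, at (245,145). Leave alone.

Plate: the one on the track at (288,281), not the yellow box at scene (543,105).

```bash
cat > h.py <<'E'
import numpy as np,cv2
def load(n): return dict(np.load(f"pics/{n}.npz"))
def ray(s,uv):
    K=s["camera_matrix"];P=s["pose"]
    d=np.linalg.inv(K)@np.array([uv[0],uv[1],1.]); d=P[:3,:3]@(d*[1,-1,-1]); return P[:3,3],d/np.linalg.norm(d)
def plane(s,uv,z):
    o,d=ray(s,uv); return o+d*(z-o[2])/d[2]
def tri(s1,a,s2,b):
    o1,d1=ray(s1,a);o2,d2=ray(s2,b)
    A=np.stack([d1,-d2],1);t=np.linalg.lstsq(A,o2-o1,rcond=None)[0]
    p,q=o1+t[0]*d1,o2+t[1]*d2; return (p+q)/2,np.linalg.norm(p-q)*1000
def blobs(s,col,roi,amin=6):
    h=cv2.cvtColor(s["image"],cv2.COLOR_RGB2HSV).astype(int);H,S,V=h[...,0],h[...,1],h[...,2]
    m={"yellow":(H>12)&(H<28)&(S>150)&(V>90),"red":((H<6)|(H>172))&(S>130)&(V>50),"blue":(H>105)&(H<125)&(S>110)&(V>40)}[col]
    k=np.zeros(m.shape,np.uint8);x0,y0,x1,y1=roi;k[y0:y1,x0:x1]=m[y0:y1,x0:x1]
    n,l,st,c=cv2.connectedComponentsWithStats(k)
    return [(c[i],st[i,4],l==i) for i in range(1,n) if st[i,4]>=amin]
def rect(m): 
    return cv2.minAreaRect(cv2.findContours(m.astype(np.uint8),cv2.RETR_EXTERNAL,cv2.CHAIN_APPROX_NONE)[0][0])
E
python3 - <<'E'
from h import *
t,s=load("top0"),load("scene0")
for n,im,roi in (("top",t,(235,225,445,385)),("scene",s,(150,170,380,340))):
  for c in("red","yellow","blue"):
    for p,a,m in blobs(im,c,roi):
        r=rect(m); print(n,c,p.round(1),a,cv2.boxPoints(r).round(1).tolist())
h=np.concatenate([cv2.resize(t["image"][225:385,235:445],None,fx=3,fy=3,interpolation=2)]); cv2.imwrite("pics/c1.png",h[:,:,::-1])
cv2.imwrite("pics/c2.png",cv2.resize(s["image"][170:330,150:370],None,fx=3.5,fy=3.5,interpolation=2)[:,:,::-1])
E
```

```text
top red [363.8 267.2] 19 [[361.0, 267.0], [363.5, 264.5], [366.5, 267.5], [364.0, 270.0]]
top red [357.5 317.2] 18 [[356.0, 315.0], [359.0, 315.0], [359.0, 319.0], [356.0, 319.0]]
top yellow [288.5 280.9] 1708 [[259.5, 292.8999938964844], [264.79998779296875, 260.20001220703125], [317.20001220703125, 268.6000061035156], [312.0, 301.29998779296875]]
top yellow [364.9 292.5] 873 [[349.6000061035156, 307.20001220703125], [354.0, 274.20001220703125], [380.6000061035156, 277.79998779296875], [376.20001220703125, 310.79998779296875]]
top blue [336.4 248.9] 651 [[258.3999938964844, 240.1999969482422], [259.1000061035156, 235.1999969482422], [409.3999938964844, 257.5], [408.6000061035156, 262.5]]
top blue [317.3 283.9] 204 [[311.29998779296875, 313.70001220703125], [320.1000061035156, 253.60000610351562], [323.3999938964844, 254.10000610351562], [314.6000061035156, 314.20001220703125]]
top blue [324.5 326.9] 732 [[244.6999969482422, 317.20001220703125], [245.39999389648438, 312.29998779296875], [400.5, 335.79998779296875], [399.70001220703125, 340.70001220703125]]
top blue [314.3 367.9] 331 
[... 562 characters left out ...]
07.2] 478 [[245.8000030517578, 193.1999969482422], [291.79998779296875, 183.8000030517578], [301.0, 229.1999969482422], [255.10000610351562, 238.5]]
scene blue [206.4 212.2] 328 [[191.0, 212.0], [205.5, 197.5], [220.5, 212.5], [206.0, 227.0]]
scene blue [279.3 266.3] 865 [[215.8000030517578, 305.5], [349.29998779296875, 210.39999389648438], [354.3999938964844, 217.60000610351562], [221.0, 312.70001220703125]]
scene blue [186.8 243.7] 241 [[159.8000030517578, 256.6000061035156], [212.89999389648438, 226.8000030517578], [214.89999389648438, 230.39999389648438], [161.8000030517578, 260.29998779296875]]
scene blue [355.3 245.4] 253 [[347.0, 237.0], [363.0, 237.0], [363.0, 255.0], [347.0, 255.0]]
```

View pics/c1.png

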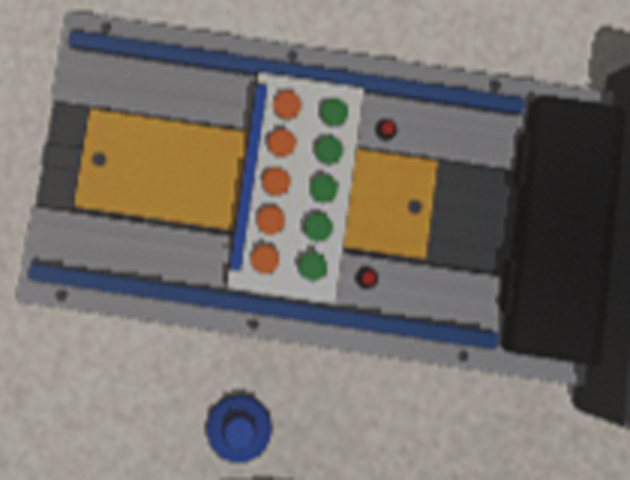

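View pics/c2.png

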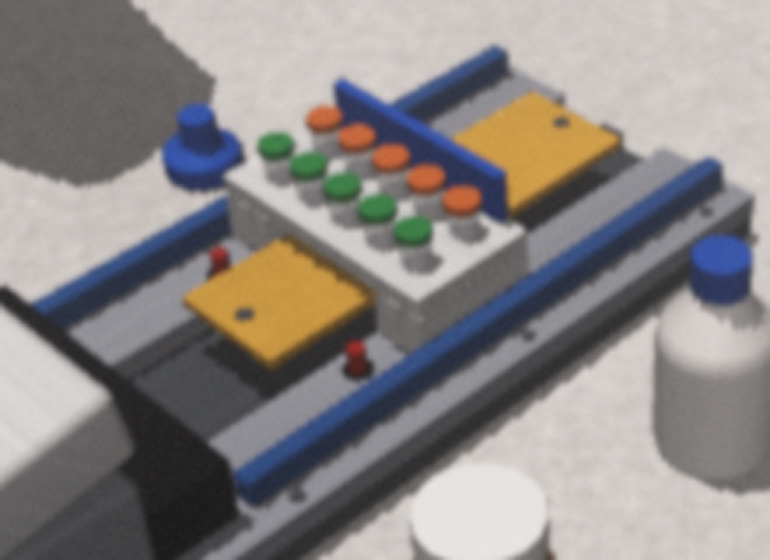

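The crops confirm the choice: grey/white carriage with the blue wall at its rear, standing in front of raised red pins. The plate's screw holes are visible in both views and can be triangulated.

```bash
python3 - <<'E'
from h import *
t,s=load("top0"),load("scene0")
# heights by two views
f=lambda n,a,b:print(n,*[x.round(4) for x in tri(t,a,s,b)])
f("hole rear",(235+99/3,225+159/3),(150+562/3.5,170+122/3.5))
f("hole front",(235+414/3,225+206/3),(150+244/3.5,170+314/3.5))
f("pin +x",(363.8,267.2),(251.2,269)); f("pin -x",(357.5,317.2),(212.3,242))
f("wall +x top",(235+263/3,225+85/3),(150+504/3.5,170+181/3.5)); f("wall -x top",(235+236/3,225+268/3),(150+340/3.5,170+82/3.5))
# track frame on planes
pp,pm=plane(t,(363.8,267.2),.035),plane(t,(357.5,317.2),.035)
R=[plane(t,x,.038)[:2] for x in ((336.4,248.9),(324.5,326.9))]
def rail(i):
    b=sorted([bl for bl in blobs(t,"blue",(235,225,412,350),500)],key=lambda b:b[0][1])[i]
    ys,xs=np.nonzero(b[2]); P=np.array([plane(t,(x,y),.037)[:2] for x,y in zip(xs,ys)])
    v=cv2.fitLine(P.astype(np.float32),cv2.DIST_HUBER,0,.001,.001).ravel(); return v
a,b=rail(0),rail(1); print("rails",a,b)
d=a[:2]*np.sign(a[1])+b[:2]*np.sign(b[1]);d/=np.linalg.norm(d)
e=np.array([d[1],-d[0]]) # track x
print("pins",pp,pm,"sep",np.linalg.norm(pp-pm),"pin ang vs x",np.degrees(np.arctan2(*(pp-pm)[[1,0]])),"yaw",np.degrees(np.arctan2(e[1],e[0])))
o=(pp+pm)[:2]/2
mid=(a[2:]+b[2:])/2
print("origin pins",o,"rail-mid x off",(mid-o)@e*1000)
tr=lambda uv,z:(lambda q:np.array([(q-o)@e,(q-o)@d])*1000)(plane(t,uv,z)[:2])
for p in((312,301.3),(259.5,292.9),(264.8,260.2),(317.2,268.6)):print("plate",tr(p,.04).round(1))
print("plate front",tr((380.6,277.8),.04),tr((376.2,310.8),.04))
for p in((320.1,253.6),(311.3,313.7)):print("wall rear top",tr(p,.082).round(1))
print("stopper",tr((314.3,367.9),.02),plane(t,(314.3,367.9),.02))
for u,z,n in((( 326,196),.05,"bottle"),((399,204),.05,"jar")):print(n,tr(u,z))
np.savez("track.npz",o=o,d=d,e=e)
E
```

```text
hole rear [0.5396 0.081  0.0379] 2.0937
hole front [ 0.5126 -0.0973  0.0383] 1.0988
pin +x [ 0.5578 -0.0834  0.0338] 0.1814
pin -x [ 0.4731 -0.0709  0.0342] 0.5552
wall +x top [ 0.5765 -0.0103  0.0768] 2.454
wall -x top [0.4786 0.0046 0.079 ] 2.5792
rails [ 0.14962265  0.9887432   0.58901227 -0.03635775] [ 0.14788258  0.9890049   0.45701537 -0.01520969]
pins [ 0.55760542 -0.08334624  0.035     ] [ 0.47289289 -0.07103035  0.035     ] sep 0.08560312622550834 pin ang vs x -8.271960413503443 yaw -8.554648
origin pins [ 0.51524916 -0.07718829] rail-mid x off 0.03172059006381622
plate [-28.   79.7]
plate [-27.1 169. ]
plate [ 28.8 169.4]
plate [27.9 79.1]
plate front [ 28.46447427 -29.90801623] [-27.73695866 -29.4033338 ]
wall rear top [48.  78.4]
wall rear top [-48.8  78.3]
stopper [-136.80936155   59.13978967] [0.38875908 0.00164429 0.02      ]
bottle [153.53661157  82.6087492 ]
jar [158.78816843 -44.18526259]
```

```bash
cat > g.py <<'E'
from h import *
from bench import robot
from scipy.spatial.transform import Rotation as Ro
T=np.load("track.npz");o,d,e=T["o"],T["d"],T["e"]
def state():
    b=robot.get_obs();R=Ro.from_euler("xyz",b["ee_rot"]).as_matrix();p=b["tool_pos"]
    q=p[:2]-o
    print("t",round(b["time"],2),"track mm",(1000*np.array([q@e,q@d,p[2]])).round(1),"w",round(b["width"],4),"F",b["wrist_force"].round(1),"q",b["joint_positions"].round(2))
    print("R",R.round(3).tolist()); return b,R,p
def need(R,p,trk): # trk mm -> shift in tool cm, target turn
    w=np.r_[o+trk[0]/1e3*e+trk[1]/1e3*d,trk[2]/1e3]
    ty=np.array([e[0],e[1],0]); c=R.T@ty; a=np.degrees(np.arctan2(c[2],c[1]))
    print("world",w.round(4),"shift cm",(R.T@(w-p)*100).round(2),"turn to +x",round(a,2),"or",round((a+360)%360-180,2))
E
python3 - <<'E'
from g import *
b,R,p=state();need(R,p,(0,120,120))
E
```

```text
t 0.1 track mm [-311.5 -508.3  204.4] w 0.0938 F [-0.5 -0.9 -0.1] q [-1.43  0.09  1.37 -0.    1.68 -0.1 ]
R [[-0.0, 0.239, -0.971], [0.002, -0.971, -0.239], [-1.0, -0.002, -0.0]]
world [0.5331 0.0415 0.12  ] shift cm [  8.54 -46.2  -52.75] turn to +x -67.59 or 112.41
```

{"api": "carry_out", "payload": {"targets": [[0.8,0,0,0,-8.45],[0.8,0,0,0,-8.45],[0.8,0,0,0,-8.45],[0.8,0,0,0,-8.45],[0.8,0,0,0,-8.45],[0.8,0,0,0,-8.45],[0.8,0,0,0,-8.45],[0.8,0,0,0,-8.45],[0.8,0,0,0,0],[0.8,0,0,0,0]]}}

```text
time: 1.1
tool_pos: [0.1317, -0.5338, 0.205]
ee_rot: [-2.914, 1.57, 1.646]
wrist_force: [-1.1, 0.3, -0.4]
width: 0.0197
```

{"api": "carry_out", "payload": {"targets": [[0.8,0,1.56,-3.14,0],[0.8,0,1.56,-3.14,0],[0.8,0,1.56,-3.14,0],[0.8,0,1.56,-3.14,0],[0.8,0,1.56,-3.14,0],[0.8,0,1.56,-3.14,0],[0.8,0,1.56,-3.14,0],[0.8,0,1.56,-3.14,0],[0.8,0,1.56,-3.14,0],[0.8,0,1.56,-3.14,0],[0.8,0,1.56,-3.14,0],[0.8,0,1.56,-3.14,0],[0.8,0,1.56,-3.14,0],[0.8,0,1.56,-3.14,0],[0.8,0,1.56,-3.14,0],[0.8,0,1.56,-3.14,0],[0.8,0,1.56,-3.14,0],[0.8,0,1.56,-3.14,0],[0.8,0,1.56,-3.14,0],[0.8,0,1.56,-3.14,0]]}}

```text
time: 3.1
tool_pos: [0.5341, 0.042, 0.2053]
ee_rot: [-0.22, 1.571, -1.943]
wrist_force: [-0.2, -0.3, 0.3]
width: 0.0188
```

```bash
python3 - <<'E'
from g import *
b,R,p=state();need(R,p,(0,115,60))
s=robot.snapshot("wrist");np.savez("pics/w1.npz",**s);cv2.imwrite("pics/w1.png",s["image"][:,:,::-1])
E
```

```text
t 3.1 track mm [  1.  120.7 205.3] w 0.0188 F [-0.2 -0.3  0.3] q [-0.03  0.06  1.4  -0.    1.68  0.12]
R [[-0.0, 0.989, -0.151], [-0.0, -0.151, -0.989], [-1.0, -0.0, 0.0]]
world [0.5324 0.0365 0.06  ] shift cm [14.53 -0.09  0.56] turn to +x -0.13 or 179.87
```

View pics/w1.png

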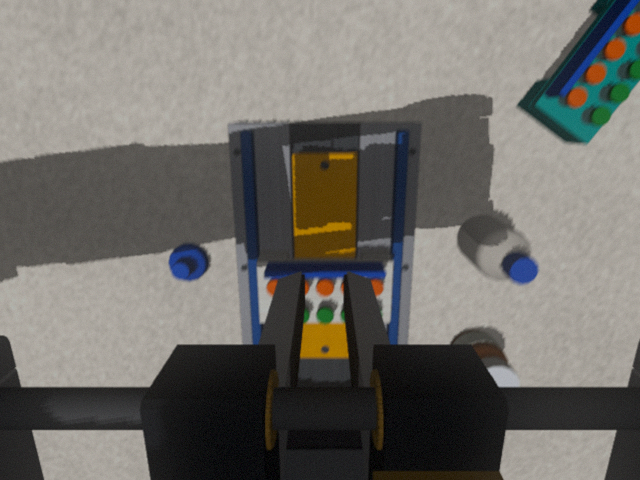

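The wrist view shows the fingers centred on the track, over the plate (292–357, 150–258). The wall's rear edge is at row 265 and the bottle and stopper are well to the sides. I'll descend now.

{"api": "carry_out", "payload": {"targets": [[0.8,2.5,-0.1,0.1,0],[0.8,3,0,0.2,0],[0.8,3,0,0.2,0],[0.8,3,0,0,0],[0.8,2,0,0,0],[0.8,1,0,0,0],[0.8,0,0,0,0],[0.8,0,0,0,0]]}}

```text
time: 3.95
tool_pos: [0.5325, 0.0358, 0.0615]
ee_rot: [1.646, 1.569, -0.074]
wrist_force: [0.2, -0.1, 0.8]
width: 0.0193
```

{"api": "carry_out", "payload": {"targets": [[0.8,0.6,0,0,0],[0.8,0.5,0,0,0],[0.8,0.5,0,0,0],[0.8,0.5,0,0,0],[0.8,0.4,0,0,0],[0.8,0.4,0,0,0],[0.8,0.2,0,0,0],[0.8,0,0,0,0],[0.8,0,0,0,0]]}}

```text
time: 4.85
tool_pos: [0.532, 0.0358, 0.0301]
ee_rot: [1.463, 1.57, -0.257]
wrist_force: [-1.7, -0.3, 5.9]
width: 0.0186
```

```bash
python3 - <<'E'
from g import *
b,R,p=state();need(R,p,(0,115,28))
s=robot.snapshot("scene");np.savez("pics/s2.npz",**s);cv2.imwrite("pics/s2.png",cv2.resize(s["image"][150:330,150:370],None,fx=3.3,fy=3.3,interpolation=2)[:,:,::-1])
E
```

```text
t 4.85 track mm [ -0.3 114.3  30.1] w 0.0186 F [-1.7 -0.3  5.9] q [-0.04  0.15  1.66 -0.    1.33  0.11]
R [[0.0, 0.989, -0.149], [-0.0, -0.149, -0.989], [-1.0, 0.0, 0.0]]
world [0.5324 0.0365 0.028 ] shift cm [ 0.21  0.03 -0.07] turn to +x 0.01 or -179.99
```

View pics/s2.png

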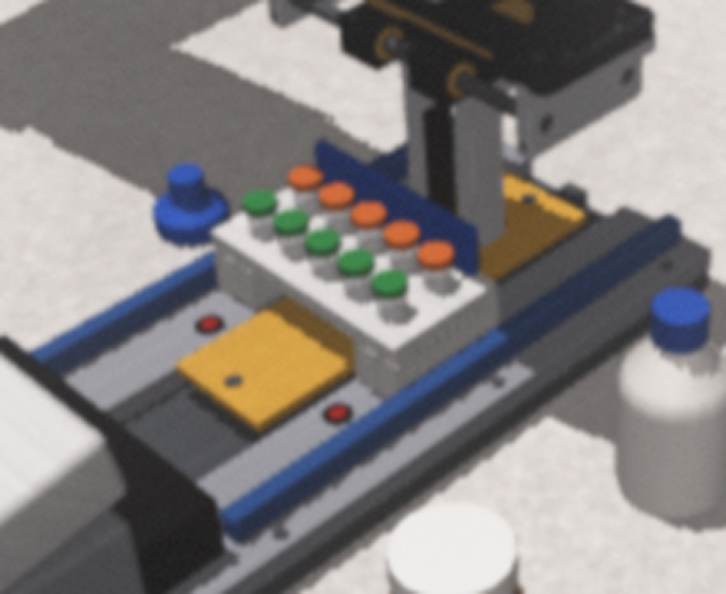

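The pins are sunk flush at crop (208,324) and (338,413), at 5.9 N. I'll press 2–3 mm deeper, then push.

{"api": "carry_out", "payload": {"targets": [[0.8,0.2,0,0,0],[0.8,0.1,0,0,0],[0.8,0,0,0.2,0],[0.8,0,0,0.5,0],[0.8,0,0,0.5,0],[0.8,0,0,0.5,0],[0.8,0,0,0.5,0],[0.8,0,0,0.5,0],[0.8,0,0,0.5,0],[0.8,0,0,0.5,0],[0.8,0,0,0.5,0],[0.8,0,0,0.5,0],[0.8,0,0,0,0]]}}

```text
time: 6.2
tool_pos: [0.5269, -0.008, 0.0282]
ee_rot: [2.534, 1.563, 0.814]
wrist_force: [1.0, 7.5, 6.9]
width: 0.019
```

```bash
python3 - <<'E'
from g import *
b,R,p=state();need(R,p,(0,-8,28))
s=robot.snapshot("scene");np.savez("pics/s3.npz",**s);cv2.imwrite("pics/s3.png",cv2.resize(s["image"][150:330,150:370],None,fx=3.3,fy=3.3,interpolation=2)[:,:,::-1])
E
```

```text
t 6.2 track mm [ 1.2 70.1 28.2] w 0.019 F [1.  7.5 6.9] q [-0.13  0.14  1.68  0.01  1.32  0.02]
R [[0.005, 0.989, -0.149], [0.005, -0.149, -0.989], [-1.0, 0.004, -0.006]]
world [ 0.5141 -0.0851  0.028 ] shift cm [-0.03 -0.12  7.81] turn to +x 0.01 or -179.99
```

View pics/s3.png

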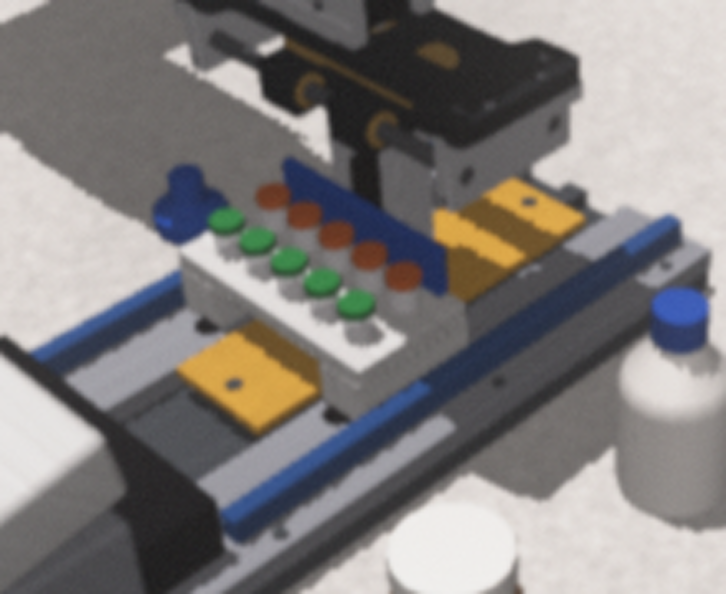

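The carriage moves at 7.5 N and the pins are below the floor, so I'll continue to the bumpers.

{"api": "carry_out", "payload": {"targets": [[0.8,0,-0.1,0.4,0],[0.8,0,0,0.5,0],[0.8,0,0,0.5,0],[0.8,0,0,0.5,0],[0.8,0,0,0.5,0],[0.8,0,0,0.5,0],[0.8,0,0,0.5,0],[0.8,0,0,0.5,0],[0.8,0,0,0.5,0],[0.8,0,0,0.5,0],[0.8,0,0,0.5,0],[0.8,0,0,0.5,0],[0.8,0,0,0.5,0],[0.8,0,0,0.3,0],[0.8,0,0,0,0]]}}

```text
time: 7.75
tool_pos: [0.516, -0.074, 0.0282]
ee_rot: [2.529, 1.563, 0.809]
wrist_force: [2.0, 7.7, 6.4]
width: 0.0191
```

```bash
python3 - <<'E'
from g import *
b,R,p=state();need(R,p,(0,-8,28))
E
```

```text
t 7.75 track mm [ 0.3  3.3 28.2] w 0.0191 F [2.  7.7 6.4] q [-0.26  0.13  1.69  0.01  1.32 -0.11]
R [[0.005, 0.989, -0.148], [0.005, -0.149, -0.989], [-1.0, 0.004, -0.006]]
world [ 0.5141 -0.0851  0.028 ] shift cm [ 0.01 -0.03  1.13] turn to +x 0.01 or -179.99
```

{"api": "carry_out", "payload": {"targets": [[0.8,0,0,0.3,0],[0.8,0,0,0.3,0],[0.8,0,0,0.3,0],[0.8,0,0,0.1,0],[0.8,0,0,0,0]]}}

```text
time: 8.25
tool_pos: [0.5146, -0.0831, 0.0282]
ee_rot: [2.617, 1.562, 0.898]
wrist_force: [1.0, 9.8, 8.7]
width: 0.0187
```

{"api": "carry_out", "payload": {"targets": [[0.8,0,0,0.2,0],[0.8,0,0,0,0]]}}

```text
time: 8.45
tool_pos: [0.5146, -0.0831, 0.0285]
ee_rot: [2.768, 1.559, 1.049]
wrist_force: [1.8, 13.7, 8.8]
width: 0.0188
```

```bash
python3 - <<'E'
from g import *
b,R,p=state()
s=robot.snapshot("scene");np.savez("pics/s4.npz",**s);cv2.imwrite("pics/s4.png",cv2.resize(s["image"][150:330,150:370],None,fx=3.3,fy=3.3,interpolation=2)[:,:,::-1])
E
```

```text
t 8.45 track mm [ 0.3 -6.  28.5] w 0.0188 F [ 1.8 13.7  8.8] q [-0.28  0.13  1.69  0.01  1.32 -0.13]
R [[0.006, 0.989, -0.148], [0.01, -0.148, -0.989], [-1.0, 0.004, -0.011]]
```

View pics/s4.png

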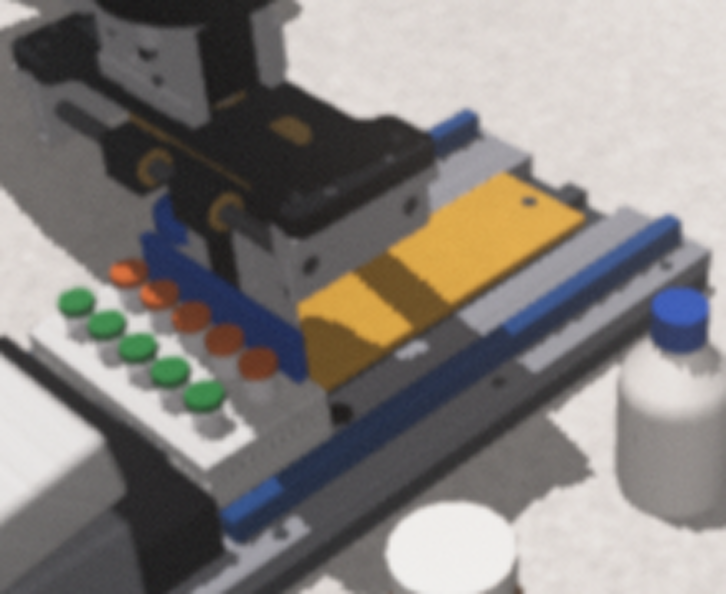

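Force rises with no movement, and the pin hole is visible behind the carriage at crop (342,412). The carriage appears to be on the bumpers. One more small push to confirm, then I'll back off a little in +y, lift, and check from the top.

{"api": "carry_out", "payload": {"targets": [[0.8,0,0,0.2,0],[0.8,0,0,0.1,0],[0.8,0,0,0,0]]}}

```text
time: 8.8
tool_pos: [0.5146, -0.0832, 0.029]
ee_rot: [2.874, 1.554, 1.156]
wrist_force: [2.7, 22.7, 12.1]
width: 0.0188
```

```bash
python3 - <<'E'
from g import *
b,R,p=state()
s=robot.snapshot("top");np.savez("pics/t5.npz",**s)
tr=lambda uv,z:(lambda q:np.array([(q-o)@e,(q-o)@d])*1000)(plane(s,uv,z)[:2])
for p,a,m in blobs(s,"blue",(340,225,410,350),20): print(p.round(1),a,tr(p,.082).round(1))
cv2.imwrite("pics/t5.png",cv2.resize(s["image"][225:385,235:445],None,fx=3,fy=3,interpolation=2)[:,:,::-1])
E
```

```text
t 8.8 track mm [ 0.3 -6.1 29. ] w 0.0188 F [ 2.7 22.7 12.1] q [-0.28  0.13  1.69  0.02  1.32 -0.14]
R [[0.007, 0.989, -0.147], [0.016, -0.148, -0.989], [-1.0, 0.005, -0.016]]
[398.1 337.7] 21 [-65.6 -62.3]
```

View pics/t5.png

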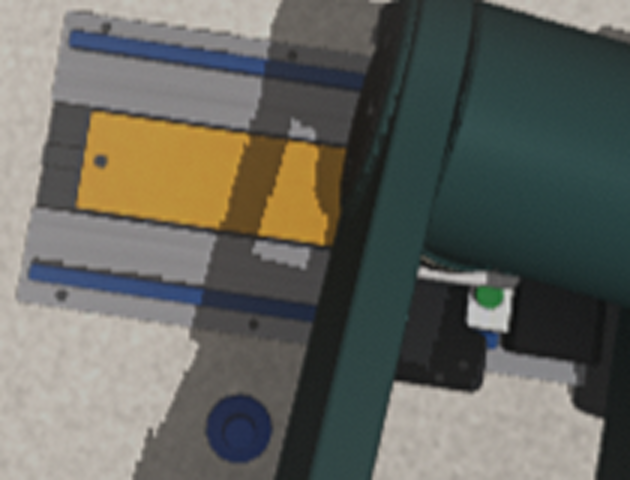

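The arm covers the carriage in this view, but 22.7 N moves it only 0.1 mm, so it is firmly stopped. I'll retreat back, then up.

{"api": "carry_out", "payload": {"targets": [[0.8,0,0,-0.5,0],[0.8,0,0,-0.7,0],[0.8,0,0,-1,0],[0.8,0,0,-1,0],[0.8,-0.5,0,-0.5,0],[0.8,-1,0,0,0],[0.8,-2,0,0,0],[0.8,-3,0,0,0],[0.8,-4,0,0,0],[0.8,-4,0,-1,0],[0.8,-3,0,-3,0],[0.8,0,0,-4,0],[0.8,0,0,-4,0],[0.8,0,0,-4,0],[0.8,0,0,-4,0],[0.8,0,0,-4,0],[0.8,0,0,-4,0],[0.8,0,0,0,0],[0.8,0,0,0,0]]}}

```text
time: 10.75
tool_pos: [0.5582, 0.2224, 0.2005]
ee_rot: [-1.069, 1.569, -2.787]
wrist_force: [0.7, -0.3, 0.1]
width: 0.019
```

```bash
python3 - <<'E'
from g import *
b,R,p=state()
s=robot.snapshot("top");c=robot.snapshot("scene")
tr=lambda uv,z:(lambda q:np.array([(q-o)@e,(q-o)@d])*1000)(plane(s,uv,z)[:2])
for col in("red","yellow","blue"):
  for p,a,m in blobs(s,col,(235,225,445,385),10): print(col,p.round(1),a,"z.036",tr(p,.036).round(1),"z.082",tr(p,.082).round(1))
  for p,a,m in blobs(c,col,(150,150,380,340),10): print("  scene",col,p.round(1),a)
A=cv2.resize(s["image"][225:385,235:445],None,fx=2.4,fy=2.4,interpolation=2)
B=cv2.resize(c["image"][170:330,140:370],None,fx=2.4,fy=2.4,interpolation=2)
w=max(A.shape[1],B.shape[1]);f=lambda i:np.pad(i,((0,0),(0,w-i.shape[1]),(0,0)))
I=np.concatenate([f(A),f(B)]);I=cv2.resize(I,None,fx=.78,fy=.78)
cv2.imwrite("pics/f6.png",I[:,:,::-1])
E
```

```text
t 10.75 track mm [ -2.1 302.7 200.5] w 0.019 F [ 0.7 -0.3  0.1] q [ 0.28  0.2   1.25 -0.    1.69  0.43]
R [[-0.002, 0.989, -0.147], [-0.001, -0.147, -0.989], [-1.0, -0.002, 0.001]]
red [363.8 267.2] 19 z.036 [42.8  0.3] z.082 [36.8  5.6]
red [357.4 317.1] 19 z.036 [-42.7   0.1] z.082 [-43.4   5.4]
  scene red [251.6 271. ] 28
yellow [316.4 285.2] 3606 z.036 [ 0.1 76.2] z.082 [-3.2 76.8]
  scene yellow [276.  227.4] 2358
blue [333.1 248.4] 645 z.036 [67. 57.] z.082 [59.6 58.8]
blue [375.7 293.1] 212 z.036 [  1.9 -25.4] z.082 [ -1.5 -18.5]
blue [322.5 326.6] 738 z.036 [-66.9  56. ] z.082 [-66.   57.9]
blue [314.3 367.8] 326 z.036 [-135.    59.8] z.082 [-129.9   61.4]
  scene blue [224.2 223.3] 1172
  scene blue [281.4 264.9] 865
  scene blue [355.3 245.6] 262
```

View pics/f6.png

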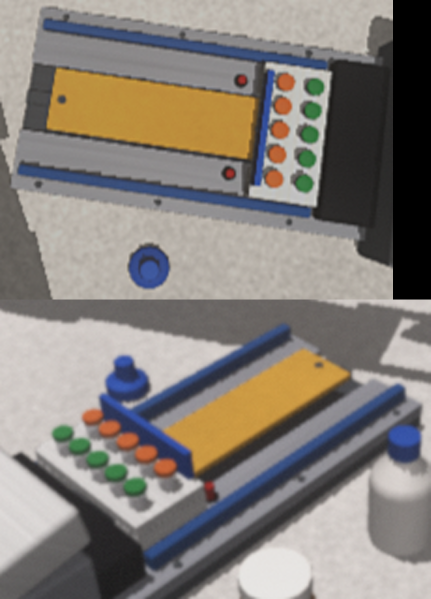

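The pins are up at their starting pixels. The push-wall centroid is at track y −18.5 with its rear face near −16, so the carriage is home. Bottle and stopper are unmoved. Handing in.

```bash
python3 -c "
from bench import robot
print(robot.close_job())"
```

```text
the job is handed in; nothing more can be done
None
```

The carriage is home against the bumpers, the catch is up again behind it, and the job is handed in; the hand-in reports no verdict. With the fingers nearly shut, I pressed the yellow plate down about 11–12 mm behind the carriage. I kept it pressed (6–12 N) while pushing the carriage along the track. At the end, 22.7 N of push moved it only 0.1 mm. Then I backed off and lifted clear, with 10.75 s on the clock.

**Last checks:**
- **Catch:** both red pins are back at their starting pixels in the top view, so it is up.
- **Carriage:** it looks flat on the track. The push-wall centroid is at track y of about −18.5 mm, which puts the rear face near −16 mm, where home should be.
- **Bottle and stopper:** their blue parts are within about 0.2 pixel of where they started.
- **Jar:** I judged this only by eye in the last picture, where it is partly cropped; nothing came near it.

**Disagreements:** the fingers stopped at −6 mm, not the expected −8 mm, because I had assumed a finger depth of 16 mm. Two-view heights came out about 2 mm below the stated plate height and 3–5 mm below the wall height. The top view during the final push was blocked by the arm, so I confirmed home by force and again after retreating.

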